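Set out the spice jars for the customers' side

ROBOT

A 6-joint arm with a two-finger parallel gripper is mounted at the origin on the work surface. World frame = base frame: x ahead of the robot, y to its left, z up, the work surface at z = 0. Lengths are in m, angles in rad, forces in N, time in s.
With the tool pointing down it reaches from about 0.3 to 0.875 m from the base axis. Payload 6.4 kg.
Tool frame: the origin (TCP) lies at the very end of the fingers, on their centre line; the grasp point (between the pads) lies 19 mm behind it; z points along the fingers, y is the line along which they close (so a half turn about z gives the same grasp; the last joint's range is limited). The gripper opens to 85 mm and grips with 20 to 120 N. Pads are 22 mm wide; open, the fingers measure 114 mm over their backs; the gripper's body (76 mm by 85 mm) begins 54 mm behind the grasp point. The pads swing forward as they close: fully open they stand 13 mm farther back than shut.
Start: joints at [1.031, 0.181, 1.607, -0, 1.354, -0.206], TCP at [0.188, 0.543, 0.231] pointing down, gripper open.
Joint ranges: [-2.99, 2.99], [-0.89, 2.07], [0.3, 2.58], [-1.14, 4.28], [0, 2.63], [-3.12, 3.12]. Speed limits (rad/s): [2.57, 2.57, 3.01, 3.14, 3.14, 3.14].

INTERFACE

Orientations are given as a unit quaternion [w, x, y, z].
In Python, from bench import get_obs, optics, workorder gives the robot as it stands.
- The arm moves only by the tool move_tool, called after ">>>" as name(argument=value, ...) on one line, values as JSON. Schema: {"type":"object","properties":{"plan":{"type":"string"},"only":{"type":"string"},"quiet":{"type":"boolean"},"lines":{"type":"string"}},"required":["plan"],"additionalProperties":false}. plan is a string of 1 to 10 rows, parted by semicolons, with the numbers parted by spaces; each row has 7 numbers: dx, dy, dz in m, then a rotation vector rx, ry, rz in rad, then the opening from 0.0 (shut) to 1.0 (fully open); each row is the pose to reach, as a shift and turn from the pose commanded when the call began, along the tool's axes at that moment; what a row does not reach only later rows make up. A row lasts 1/8 s, in which the tool goes at most 0.0625 m and 0.188 rad, less where a joint would pass 70% of its speed; a pose out of reach is approached as far as the arm can. The fingers move at their own pace and stop on an object; the grip force is fixed at half the most. Time passes only in rows, so rows that do not move let the fingers close. The tool returns the time, the measured TCP pose, the force, the opening and the grip force at its end. only (a regular expression) keeps the lines of the reply that match it, lines (a string "A,B") keeps lines A to B, and quiet returns only ok. Input that does not fit is refused with a message, and nothing moves.
- get_obs(): the state, without advancing time (a new reading comes with each control period).
- optics.camera(name): name is "scene" or "top" or "wrist"; returns (picture, depth): 420x560x3 uint8, blue, green, red; 420x560 float32, m along the optical axis (not along the pixel's ray), 0 where there is no reading.
- optics.camera_params(name): a dict with "fovy" (degrees; the focal length in pixels is half the picture's height over the tangent of half this angle, whatever the lens; pixels are square), "cx", "cy" (the principal point, pixels), "view" (4x4, takes a point from world to camera coordinates). Camera axes: x right, y up, looking along -z (the intrinsics and any distortion apply to the point x, -y, -z); pixel columns grow to the right and rows downward; lengths in m; the calibration is good to about 2 mm. The wrist camera is an equidistant fisheye: a pixel r from the principal point sees the ray r / f radians off the axis. A picture is of the moment at which its call begins: read the wrist's pose just before it. camera_params takes no time and is no camera call; for the wrist camera it gives the pose at the moment of the call.
- workorder.hand_in(): hands the job in; it is judged then, once.
The state is a dict: "time_s": time; "q": joint angles; "dq": joint speeds; "joint_efforts": joint torques, N m; "eef_pos": TCP position; "eef_rot": TCP orientation; "wrist_force": force on the tool from outside, world axes, zero at the start; "torque": the same for the moment, N m; "opening": opening from 0.0 (shut) to 1.0 (fully open); "grasp_force": force on a finger pad.
Only numpy, scipy, OpenCV 4.12 (cv2) and the standard library are available. Lean on these libraries where they do the work, as an engineer would, in place of code of your own. Each camera call takes 0.05 s, during which the arm holds its last target. There are 200 camera calls.

TASK

Move the four spice jars from the wooden storage rack to the empty steel serving rack, one jar upright in each well and in the reverse order, so that the customers across the table read the row as the seller does now: seen from the robot, the jar now leftmost on the wooden rack ends rightmost on the steel rack, the second from the left ends second from the right, and so on. Set the jars down without dropping them or tipping any over.

Things in the scene. Friction and masses are not known exactly. Their poses are not given: they have to be found in the camera images.
- jar_red: closed upright round spice jar, chilli-red body with a red lid and a white band round its foot; 42 mm diameter up to 64 mm height, lid 40 mm diameter, 85 mm high in all, about 0.16 kg. Origin: centre of its underside, z up along the jar. At the start it stands in the well of the storage rack beside the red tag
- jar_yellow: closed upright round spice jar, mustard-yellow body with a yellow lid and a white band round its foot; 42 mm diameter up to 64 mm height, lid 40 mm diameter, 85 mm high in all, about 0.16 kg. Origin: centre of its underside, z up along the jar. At the start it stands in the well of the storage rack beside the yellow tag
- jar_green: closed upright round spice jar, herb-green body with a green lid and a white band round its foot; 42 mm diameter up to 64 mm height, lid 40 mm diameter, 85 mm high in all, about 0.16 kg. Origin: centre of its underside, z up along the jar. At the start it stands in the well of the storage rack beside the green tag
- jar_black: closed upright round spice jar, pepper-black body with a black lid and a white band round its foot; 42 mm diameter up to 64 mm height, lid 40 mm diameter, 85 mm high in all, about 0.16 kg. Origin: centre of its underside, z up along the jar. At the start it stands in the well of the storage rack beside the black tag
- tag_red: small flat red marker plate 18 x 44 x 3 mm fixed on the light wooden ledge of the storage rack, beside the well where the red jar starts; it stays there. Origin: centre of its underside, 45 mm along the rack's +x from the centre line of the wells, level with the centre of its well along the rack's y
- tag_yellow: small flat yellow marker plate 18 x 44 x 3 mm fixed on the light wooden ledge of the storage rack, beside the well where the yellow jar starts; it stays there. Origin: centre of its underside, 45 mm along the rack's +x from the centre line of the wells, level with the centre of its well along the rack's y
- tag_green: small flat green marker plate 18 x 44 x 3 mm fixed on the light wooden ledge of the storage rack, beside the well where the green jar starts; it stays there. Origin: centre of its underside, 45 mm along the rack's +x from the centre line of the wells, level with the centre of its well along the rack's y
- tag_black: small flat black marker plate 18 x 44 x 3 mm fixed on the light wooden ledge of the storage rack, beside the well where the black jar starts; it stays there. Origin: centre of its underside, 45 mm along the rack's +x from the centre line of the wells, level with the centre of its well along the rack's y
- storage_rack: fixed dark wooden rack, 66 x 256 x 18 mm, and a light ledge 24 mm wide, 18 mm high, with the tags on its far (+x) side. Origin: centre of the underside of the well part. Four wells at x = 0, y = -94.5, -31.5, 31.5, 94.5 mm, each 58 x 59 mm, walls 14 mm high above the well floor, 4 mm thick. +y is roughly the robot's left (within 20 deg); well floors 4 mm above the origin
- serving_rack: bare stainless steel rack, 66 x 256 mm and 38 mm high, fixed, empty at the start. Origin: centre of its underside. Four wells at x = 0, y = -94.5, -31.5, 31.5, 94.5 mm, each 58 x 59 mm, walls 14 mm high above the well floor, 4 mm thick. +y is roughly the robot's left (within 20 deg); well floors 24 mm above the origin
Things that resemble listed ones, but are neither listed nor needed, are in the scene too. Several things have the shape of the jar_green; the one meant has the colours described above. Several things have the shape of the jar_black; the one meant has the colours described above.

How it is judged:
At the end, for the whole second after the job is handed in: Each jar is in the steel rack at the mirrored place of its colour tag (tag in well 1, 2, 3, 4 along y: jar in well 4, 3, 2, 1), within 14 mm of the well centre in x and y, underside within 6 mm of the well floor, tilted under 0.12 rad, released, at rest (0.02 m/s, 0.3 rad/s) (((y of tag_red in the frame of storage_rack between -0.1095 and -0.0795 m and y of jar_red in the frame of serving_rack between 0.0805 and 0.1085 m) or (y of tag_red in the frame of storage_rack between -0.0465 and -0.0165 m and y of jar_red in the frame of serving_rack between 0.0175 and 0.0455 m) or (y of tag_red in the frame of storage_rack between 0.0165 and 0.0465 m and y of jar_red in the frame of serving_rack between -0.0455 and -0.0175 m) or (y of tag_red in the frame of storage_rack between 0.0795 and 0.1095 m and y of jar_red in the frame of serving_rack between -0.1085 and -0.0805 m)) and x of jar_red in the frame of serving_rack between -0.014 and 0.014 m and z of jar_red in the frame of serving_rack between 0.018 and 0.03 m and angle between each of jar_red, jar_yellow, jar_green, jar_black's own z axis and vertical below 0.12 rad and linear speed of each of jar_red, jar_yellow, jar_green, jar_black below 0.02 m/s and angular speed of each of jar_red, jar_yellow, jar_green, jar_black below 0.3 rad/s and ((y of tag_yellow in the frame of storage_rack between -0.1095 and -0.0795 m and y of jar_yellow in the frame of serving_rack between 0.0805 and 0.1085 m) or (y of tag_yellow in the frame of storage_rack between -0.0465 and -0.0165 m and y of jar_yellow in the frame of serving_rack between 0.0175 and 0.0455 m) or (y of tag_yellow in the frame of storage_rack between 0.0165 and 0.0465 m and y of jar_yellow in the frame of serving_rack between -0.0455 and -0.0175 m) or (y of tag_yellow in the frame of storage_rack between 0.0795 and 0.1095 m and y of jar_yellow in the frame of serving_rack between -0.1085 and -0.0805 m)) and x of jar_yellow in the frame of serving_rack between -0.014 and 0.014 m and z of jar_yellow in the frame of serving_rack between 0.018 and 0.03 m and ((y of tag_green in the frame of storage_rack between -0.1095 and -0.0795 m and y of jar_green in the frame of serving_rack between 0.0805 and 0.1085 m) or (y of tag_green in the frame of storage_rack between -0.0465 and -0.0165 m and y of jar_green in the frame of serving_rack between 0.0175 and 0.0455 m) or (y of tag_green in the frame of storage_rack between 0.0165 and 0.0465 m and y of jar_green in the frame of serving_rack between -0.0455 and -0.0175 m) or (y of tag_green in the frame of storage_rack between 0.0795 and 0.1095 m and y of jar_green in the frame of serving_rack between -0.1085 and -0.0805 m)) and x of jar_green in the frame of serving_rack between -0.014 and 0.014 m and z of jar_green in the frame of serving_rack between 0.018 and 0.03 m and ((y of tag_black in the frame of storage_rack between -0.1095 and -0.0795 m and y of jar_black in the frame of serving_rack between 0.0805 and 0.1085 m) or (y of tag_black in the frame of storage_rack between -0.0465 and -0.0165 m and y of jar_black in the frame of serving_rack between 0.0175 and 0.0455 m) or (y of tag_black in the frame of storage_rack between 0.0165 and 0.0465 m and y of jar_black in the frame of serving_rack between -0.0455 and -0.0175 m) or (y of tag_black in the frame of storage_rack between 0.0795 and 0.1095 m and y of jar_black in the frame of serving_rack between -0.1085 and -0.0805 m)) and x of jar_black in the frame of serving_rack between -0.014 and 0.014 m and z of jar_black in the frame of serving_rack between 0.018 and 0.03 m); the robot touches nothing.
It fails at once if a jar is tipped over (angle between any of jar_red, jar_yellow, jar_green, jar_black's own z axis and vertical above 0.7 rad).
It fails at once if a jar is dropped (falls free from more than about 25 mm) ((linear speed of jar_red above 0.7 m/s and contact force between jar_red and the fingers below 0.05 N) or (linear speed of jar_yellow above 0.7 m/s and contact force between jar_yellow and the fingers below 0.05 N) or (linear speed of jar_green above 0.7 m/s and contact force between jar_green and the fingers below 0.05 N) or (linear speed of jar_black above 0.7 m/s and contact force between jar_black and the fingers below 0.05 N)).
It also fails if it takes over 112 s, if anything falls off the work surface, if the arm or the gripper's body presses on something with over 40 N, if the wrist force passes 120 N, or if a joint passes its speed limit or range.

## Working session

There is one attempt and no reset: what is moved stays moved. The work goes in short steps, Python scripts to look and compute and a tool call to move; the robot and the scene stay as the last step left them, time stands still between calls to the robot, and variables do not carry over. Pictures are saved under pics/ and viewed, at most 14 in all, crops included, and the job is handed in when it is done.

```bash
mkdir -p pics; ls
```

Run:
```python
from bench import get_obs, optics
import cv2
for n in("scene","top"):
    p,d=optics.camera(n); cv2.imwrite(f"pics/{n}0.png",p)
    c=optics.camera_params(n); print(n,c)
print(get_obs())
```

```text
pics
scene {'fovy': 50.709327912594674, 'cx': 281.6509500973641, 'cy': 213.74422920535739, 'view': array([[-0.86939766,  0.49396583,  0.01206128,  0.49755341],
       [-0.41255176, -0.73910734,  0.53246726,  0.15265543],
       [ 0.27193521,  0.45794989,  0.84636466, -1.00947903],
       [ 0.        ,  0.        ,  0.        ,  1.        ]])}
top {'fovy': 47.641858374013296, 'cx': 275.4654627130332, 'cy': 197.87043178977424, 'view': array([[ 0.01907031, -0.99979759,  0.00641118, -0.07507798],
       [ 0.98864055,  0.01981288,  0.14898765, -0.52697443],
       [-0.14908452,  0.00349711,  0.98881827, -0.86789844],
       [ 0.        ,  0.        ,  0.        ,  1.        ]])}
{'time_s': 0.1, 'q': array([ 1.03068052e+00,  1.81493268e-01,  1.60789548e+00,  1.09745398e-05,
        1.35379641e+00, -2.06303633e-01]), 'dq': array([ 0.00213322,  0.00012063, -0.00182706,  0.00036235, -0.00095396,
        0.00071761]), 'joint_efforts': array([ 8.06022636e-04, -4.45872080e+01, -3.52240062e+01, -2.86811674e-04,
        4.12013105e-03,  1.74942795e-05]), 'eef_pos': array([0.18812166, 0.54283668, 0.23046538]), 'eef_rot': array([-2.95307844e-04,  1.66133348e-01,  9.86102975e-01, -7.39487851e-04]), 'wrist_force': array([-0.01099185, -0.26224092, -0.29182887]), 'torque': array([ 0.03185926,  0.03335292, -0.04199289]), 'grasp_force': 0.0, 'opening': 1.0044502607668948}
```

View pics/scene0.png

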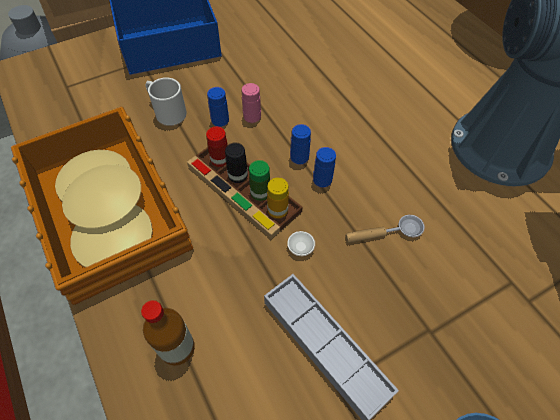

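View pics/top0.png

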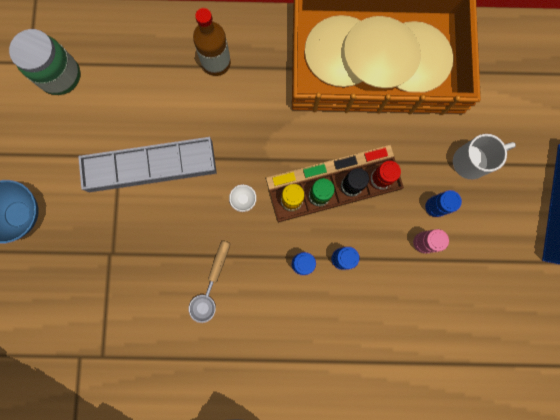

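The top view shows the jars in the wooden rack from left to right: yellow (292,195), green (322,190), black (356,181) and red (387,173), each beside its own tag. The steel rack has corners at about (80,157)-(215,170).

The other jars are blue at (304,263), (346,258) and (445,203), and pink at (434,241). None of these has a listed colour. I'll confirm in an enlarged crop.

Create h.py:
```python
import numpy as np
from bench import optics, get_obs
from scipy.spatial.transform import Rotation as R
def cam(n):
    c=optics.camera_params(n); f=210/np.tan(np.radians(c["fovy"])/2); return c,f
def ray(n,u,v,z):
    """world point on plane z seen at pixel (pinhole)"""
    c,f=cam(n); V=c["view"]; Rm=V[:3,:3]; o=-Rm.T@V[:3,3]
    d=Rm.T@np.array([(u-c["cx"])/f,-(v-c["cy"])/f,-1]); return o+d*(z-o[2])/d[2]
def cloud(n,dep):
    c,f=cam(n); v,u=np.mgrid[:420,:560]; V=c["view"]
    P=np.stack([(u-c["cx"])/f*dep,-(v-c["cy"])/f*dep,-dep],-1)
    return (P-V[:3,3])@V[:3,:3]
```

Run:
```python
import cv2,numpy as np
from h import *
p=cv2.imread("pics/top0.png")
a=cv2.resize(p[125:235,70:230],None,fx=4.9,fy=4.9,interpolation=cv2.INTER_CUBIC)[:539]
b=cv2.resize(p[135:235,255:415],None,fx=5,fy=5,interpolation=cv2.INTER_CUBIC)
cv2.imwrite("pics/a.png",a);cv2.imwrite("pics/b.png",b)
_,d=optics.camera("top");P=cloud("top",d);np.save("P.npy",P)
z=P[...,2];print("z table",np.median(z[350:,:]))
# lids: z near top of jar (storage floor 4mm+85)
m=((z>.080)&(z<.1)&(d>0)).astype(np.uint8)
n,l,s,c=cv2.connectedComponentsWithStats(m)
for i in range(1,n):
    if s[i,4]>60 and s[i,4]<2500:
        q=P[l==i]; (cx,cy),r=cv2.minEnclosingCircle(q[:,:2].astype(np.float32)); print(c[i].round(),s[i,4],q.mean(0).round(4),(round(cx,4),round(cy,4),round(r,4)))
m=((z>.03)&(z<.045));m[:,:70]=0;m[:135]=0;m[200:]=0;m[:,225:]=0
q=P[m][:,:2].astype(np.float32);print("serving rect",len(q),cv2.minAreaRect(q), z[m].mean())
m=((z>.012)&(z<.025));m[:,:262]=0;m[:140]=0;m[225:]=0;m[:,410:]=0
q=P[m][:,:2].astype(np.float32);print("storage rect",len(q),cv2.minAreaRect(q))
```

```text
z table 0.0010182391838740436
[48. 65.] 541 [0.7631 0.3648 0.092 ] (0.7809, 0.3848, 0.0449)
[214.  54.] 157 [0.7929 0.0572 0.0902] (0.8107, 0.0623, 0.0299)
[389. 171.] 387 [ 0.5745 -0.2705  0.09  ] (0.5754, -0.2714, 0.0201)
[358. 178.] 383 [ 0.5598 -0.2128  0.0899] (0.5606, -0.2135, 0.02)
[323. 189.] 381 [ 0.5392 -0.15    0.09  ] (0.5399, -0.1506, 0.0201)
[293. 194.] 383 [ 0.5283 -0.0957  0.0899] (0.5291, -0.0957, 0.0201)
[450. 200.] 389 [ 0.5229 -0.3808  0.0862] (0.5236, -0.3818, 0.0201)
[437. 240.] 398 [ 0.4518 -0.3555  0.0859] (0.4518, -0.3563, 0.0205)
[348. 257.] 393 [ 0.4177 -0.195   0.0861] (0.4176, -0.1956, 0.0199)
[304. 263.] 392 [ 0.4061 -0.1182  0.0862] (0.4061, -0.1186, 0.02)
serving rect 1269 ((0.5927069187164307, 0.1865827441215515), (0.06763288378715515, 0.25733622908592224), 9.749528884887695) 0.03721909635596062
storage rect 2493 ((0.5652686953544617, -0.18042755126953125), (0.09065509587526321, 0.25655683875083923), 16.277233123779297)
```

View pics/a.png

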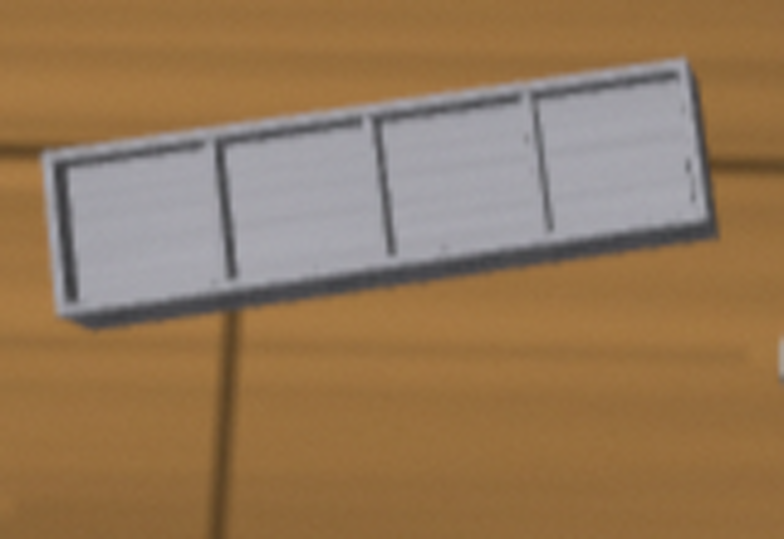

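View pics/b.png

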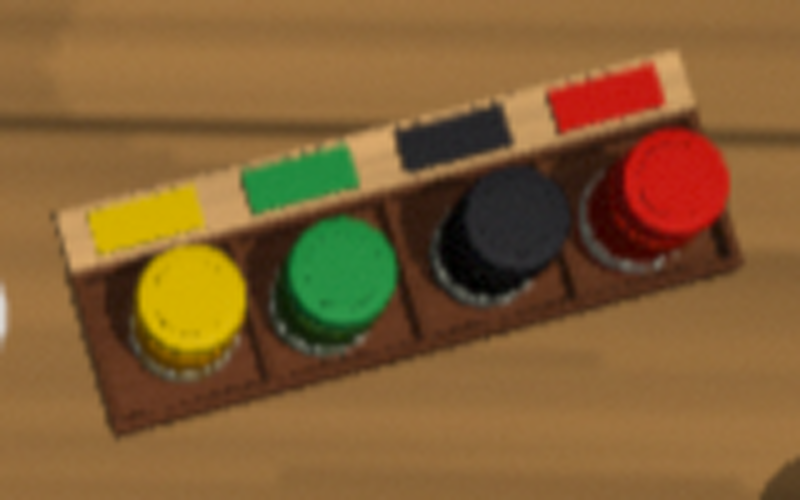

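The crop confirms it. The jars with the right colours stand beside the matching tags, and the blue and pink ones are decoys. The steel rack is empty, with a yaw of about 9.75° in the depth data. Next I'll write a helper to work out the tool-axis shifts.

Create go.py:
```python
import sys; from h import *
def rel(t,yaw):
    o=get_obs(); q=o["eef_rot"]; M=R.from_quat(q,scalar_first=True).as_matrix()
    a=np.radians(yaw); y=np.array([np.cos(a),np.sin(a),0])     # tool y along rack x
    if M[:,1]@y<0: y=-y
    z=np.array([0,0,-1.]); T=np.stack([np.cross(y,z),y,z],1)
    print("d",(M.T@(np.array(t)-o["eef_pos"])).round(4),"rv",R.from_matrix(M.T@T).as_rotvec().round(4),"t",round(o["time_s"],2),"pos",o["eef_pos"].round(4),"op",round(o["opening"],3))
if __name__=="__main__":
    a=[float(s) for s in sys.argv[1:]]; rel(a[:3],a[3])
```

```bash
python3 go.py .529 -.0957 .19 16.3
```

```text
d [-0.5313 -0.4917  0.0411] rv [-1.400e-03  4.000e-04  9.526e-01] t 0.15 pos [0.1881 0.5429 0.2306] op 0.997
```

>>> move_tool(plan="-0.053 -0.049 0 0 0 0.16 1;-0.09 -0.083 0 0 0 0.32 1;-0.13 -0.12 0 0 0 0.48 1;-0.17 -0.157 0 0 0 0.64 1;-0.21 -0.194 0 0 0 0.8 1;-0.25 -0.231 0 0 0 0.953 1;-0.29 -0.268 0 0 0 0.953 1;-0.33 -0.305 0 0 0 0.953 1;-0.37 -0.342 0 0 0 0.953 1;-0.41 -0.379 0 0 0 0.953 1")

```text
time_s: 1.4
eef_pos: [0.4521, 0.0491, 0.2313]
eef_rot: [0.0, 0.6, 0.8, 0.0]
wrist_force: [1.0, 0.9, 0.5]
opening: 0.999
grasp_force: 0.0
```

```bash
python3 go.py .529 -.0957 .19 16.3
```

```text
d [-0.1606  0.0333  0.0413] rv [ 0.0004 -0.     -0.0008] t 1.4 pos [0.4521 0.0491 0.2313] op 0.999
```

>>> move_tool(plan="-0.04 0.01 0.01 0 0 0 1;-0.08 0.02 0.02 0 0 0 1;-0.12 0.03 0.03 0 0 0 1;-0.16 0.033 0.041 0 0 0 1;-0.16 0.033 0.041 0 0 0 1;-0.16 0.033 0.041 0 0 0 1")

```text
time_s: 2.15
eef_pos: [0.5276, -0.0931, 0.19]
eef_rot: [-0.001, 0.6, 0.8, 0.0]
wrist_force: [-1.0, 0.3, 0.4]
opening: 1.0
grasp_force: 0.0
```

```bash
python3 go.py .529 -.0957 .038 16.3
```

```text
d [-0.003   0.0007  0.152 ] rv [-0.0007 -0.001  -0.0009] t 2.15 pos [ 0.5276 -0.0931  0.19  ] op 1.0
```

>>> move_tool(plan="-0.003 0.001 0.04 0 0 0 1;-0.003 0.001 0.08 0 0 0 1;-0.003 0.001 0.11 0 0 0 1;-0.003 0.001 0.135 0 0 0 1;-0.003 0.001 0.152 0 0 0 1;-0.003 0.001 0.152 0 0 0 1;-0.003 0.001 0.152 0 0 0 0.7;-0.003 0.001 0.152 0 0 0 0.4;-0.003 0.001 0.152 0 0 0 0.2;-0.003 0.001 0.152 0 0 0 0.2")

```text
time_s: 3.4
eef_pos: [0.5307, -0.0965, 0.0396]
eef_rot: [0.001, 0.6, 0.8, 0.0]
wrist_force: [-1.8, 0.6, 5.8]
opening: 0.476
grasp_force: 60.5
```

```bash
python3 go.py .529 -.0957 .038 16.3
```

```text
d [ 0.0012 -0.0014  0.0016] rv [ 0.0015  0.0013 -0.0006] t 3.4 pos [ 0.5307 -0.0965  0.0396] op 0.476
```

>>> move_tool(plan="0 0 -0.01 0 0 0 0.2;0 0 -0.03 0 0 0 0.2;0 0 -0.06 0 0 0 0.2;0 0 -0.09 0 0 0 0.2;0 0 -0.12 0 0 0 0.2;0 0 -0.14 0 0 0 0.2;0 0 -0.152 0 0 0 0.2;0 0 -0.152 0 0 0 0.2")

```text
time_s: 4.4
eef_pos: [0.5302, -0.0962, 0.191]
eef_rot: [0.001, 0.6, 0.8, 0.0]
wrist_force: [-0.1, 0.3, -1.7]
opening: 0.478
grasp_force: 60.8
```

```bash
python3 go.py .6087 .0935 .19 9.75
```

```text
d [0.1601 0.1285 0.001 ] rv [0.0012 0.0008 0.1138] t 4.4 pos [ 0.5302 -0.0962  0.191 ] op 0.478
```

>>> move_tool(plan="0.015 0.012 0 0 0 0.02 0.2;0.045 0.036 0 0 0 0.04 0.2;0.075 0.06 0 0 0 0.06 0.2;0.105 0.084 0 0 0 0.08 0.2;0.135 0.108 0 0 0 0.1 0.2;0.152 0.122 0 0 0 0.114 0.2;0.16 0.1285 0 0 0 0.114 0.2;0.16 0.1285 0 0 0 0.114 0.2;0.16 0.1285 0 0 0 0.114 0.2")

```text
time_s: 5.52
eef_pos: [0.608, 0.0927, 0.1899]
eef_rot: [-0.0, 0.645, 0.764, -0.0]
wrist_force: [-0.1, -0.5, -2.7]
opening: 0.473
grasp_force: 61.0
```

```bash
python3 go.py .6087 .0935 .0605 9.75
```

Run:
```python
from h import *
import cv2
p,d=optics.camera("top");cv2.imwrite("pics/t1.png",cv2.resize(p[100:250,60:420],None,fx=2.2,fy=2.2))
```

```text
d [0.0007 0.0009 0.1294] rv [-0.0009  0.0002 -0.0007] t 5.53 pos [0.608  0.0927 0.1899] op 0.473
```

View pics/t1.png

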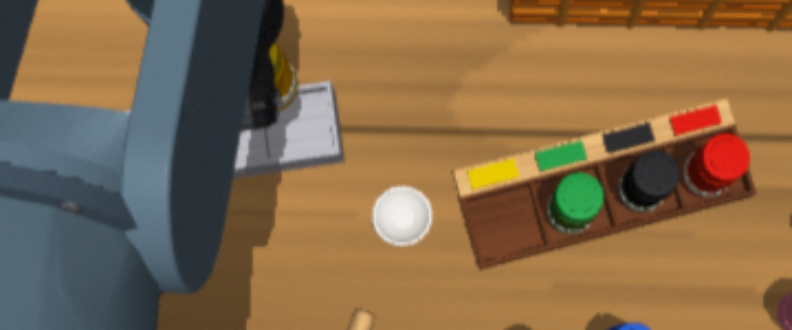

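The yellow jar is held upright above the right end of the steel rack, at (285,80), and the other three jars are undisturbed. I'll lower it and release.

>>> move_tool(plan="0.001 0.001 0.03 0 0 0 0.2;0.001 0.001 0.06 0 0 0 0.2;0.001 0.001 0.09 0 0 0 0.2;0.001 0.001 0.11 0 0 0 0.2;0.001 0.001 0.12 0 0 0 0.2;0.001 0.001 0.126 0 0 0 0.2;0.001 0.001 0.129 0 0 0 0.2;0.001 0.001 0.129 0 0 0 0.2;0.001 0.001 0.129 0 0 0 0.2")

```text
time_s: 6.7
eef_pos: [0.6097, 0.0947, 0.062]
eef_rot: [0.0, 0.644, 0.765, 0.0]
wrist_force: [-0.4, 0.1, -2.8]
opening: 0.471
grasp_force: 61.0
```

```bash
python3 go.py .6087 .0935 .0605 9.75
```

```text
d [-0.001  -0.0012  0.0015] rv [ 0.0011  0.0003 -0.    ] t 6.7 pos [0.6097 0.0947 0.062 ] op 0.471
```

>>> move_tool(plan="0 -0.001 0.001 0 0 0 0.2;0 -0.001 0.002 0 0 0 0.2;0 -0.001 0.002 0 0 0 0.2")

```text
time_s: 7.08
eef_pos: [0.6083, 0.0946, 0.0596]
eef_rot: [0.0, 0.645, 0.765, 0.0]
wrist_force: [-2.0, 0.2, 1.6]
opening: 0.475
grasp_force: 61.5
```

Contact: the force went from -2.8 to +1.6 N. I'll open and retreat upward.

>>> move_tool(plan="0 0 0 0 0 0 0.6;0 0 0 0 0 0 1;0 0 0 0 0 0 1;0 0 0 0 0 0 1;0 0 -0.02 0 0 0 1;0 0 -0.05 0 0 0 1;0 0 -0.08 0 0 0 1;0 0 -0.11 0 0 0 1;0 0 -0.132 0 0 0 1;0 0 -0.132 0 0 0 1")

```text
time_s: 8.32
eef_pos: [0.61, 0.0945, 0.195]
eef_rot: [0.002, 0.645, 0.765, 0.002]
wrist_force: [0.5, 0.7, -0.9]
opening: 0.998
grasp_force: 0.0
```

```bash
python3 go.py .5397 -.1505 .19 16.3
```

```text
d [-0.2295 -0.1108  0.0046] rv [ 0.0059  0.0016 -0.1144] t 8.32 pos [0.61   0.0945 0.195 ] op 0.998
```

Green is next. I'll move over it, and look at the yellow jar on the way while the arm is clear.

>>> move_tool(plan="-0.03 -0.014 0 0 0 -0.02 1;-0.07 -0.034 0 0 0 -0.04 1;-0.11 -0.053 0 0 0 -0.06 1;-0.15 -0.072 0 0 0 -0.08 1;-0.19 -0.092 0.003 0 0 -0.1 1;-0.218 -0.105 0.004 0 0 -0.114 1;-0.2295 -0.111 0.004 0 0 -0.114 1;-0.2295 -0.111 0.004 0 0 -0.114 1;-0.2295 -0.111 0.004 0 0 -0.114 1")

```text
time_s: 9.45
eef_pos: [0.5379, -0.1493, 0.1872]
eef_rot: [-0.0, 0.6, 0.8, 0.0]
wrist_force: [0.3, 1.1, 0.4]
opening: 1.003
grasp_force: 0.0
```

```bash
python3 go.py .5397 -.1505 .039 16.3
```

Run:
```python
from h import *
import cv2
p,d=optics.camera("top");P=cloud("top",d);z=P[...,2]
m=(z>.1)&(z<.12);m[:,:60]=0;m[:130]=0;m[210:]=0;m[:,225:]=0
q=P[m];print(len(q),q.mean(0) if len(q) else 0, cv2.minEnclosingCircle(q[:,:2].astype(np.float32)) if len(q) else 0)
cv2.imwrite("pics/t2.png",cv2.resize(p[100:250,60:420],None,fx=2.2,fy=2.2))
```

```text
d [-0.0017  0.0014  0.1482] rv [ 0.     -0.0005  0.0003] t 9.45 pos [ 0.5379 -0.1493  0.1872] op 1.003
397 [0.60772871 0.09483464 0.10986084] ((0.6087101697921753, 0.09542862325906754), 0.02009008452296257)
```

View pics/t2.png

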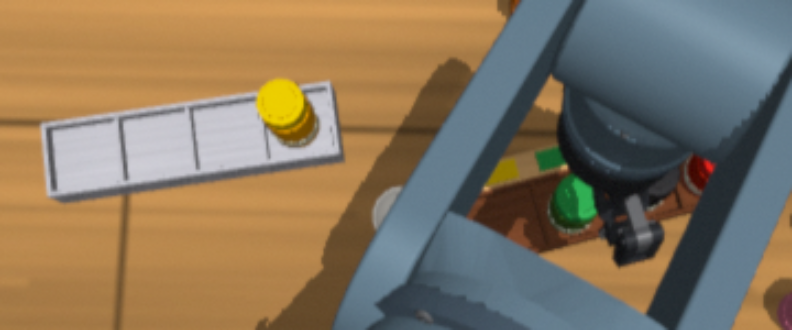

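The yellow jar stands upright in the right-hand well, lid at (280,103). Its measured position is within 2 mm of the well centre. Now green.

>>> move_tool(plan="-0.001 0.001 0.04 0 0 0 1;-0.001 0.001 0.08 0 0 0 1;-0.001 0.001 0.11 0 0 0 1;-0.001 0.001 0.135 0 0 0 1;-0.001 0.001 0.149 0 0 0 1;-0.001 0.001 0.149 0 0 0 1;-0.001 0.001 0.149 0 0 0 0.7;-0.001 0.001 0.149 0 0 0 0.4;-0.001 0.001 0.149 0 0 0 0.2;-0.001 0.001 0.149 0 0 0 0.2")

```text
time_s: 10.75
eef_pos: [0.5398, -0.1517, 0.0396]
eef_rot: [0.001, 0.6, 0.8, 0.0]
wrist_force: [-1.2, -0.0, 6.1]
opening: 0.475
grasp_force: 60.5
```

>>> move_tool(plan="0 0 -0.01 0 0 0 0.2;0 0 -0.03 0 0 0 0.2;0 0 -0.06 0 0 0 0.2;0 0 -0.09 0 0 0 0.2;0 0 -0.12 0 0 0 0.2;0 0 -0.14 0 0 0 0.2;0 0 -0.152 0 0 0 0.2;0 0 -0.152 0 0 0 0.2")

```text
time_s: 11.75
eef_pos: [0.5392, -0.1513, 0.1911]
eef_rot: [0.001, 0.6, 0.8, 0.0]
wrist_force: [0.1, 0.0, -1.3]
opening: 0.472
grasp_force: 60.6
```

```bash
python3 go.py .5980 .1555 .19 9.75
```

```text
d [0.278  0.1424 0.0009] rv [0.0011 0.0009 0.1138] t 11.75 pos [ 0.5392 -0.1513  0.1911] op 0.472
```

>>> move_tool(plan="0.015 0.008 0 0 0 0.02 0.2;0.05 0.026 0 0 0 0.04 0.2;0.09 0.046 0 0 0 0.06 0.2;0.13 0.067 0 0 0 0.08 0.2;0.17 0.087 0 0 0 0.1 0.2;0.21 0.108 0 0 0 0.114 0.2;0.245 0.126 0 0 0 0.114 0.2;0.268 0.137 0 0 0 0.114 0.2;0.278 0.1424 0 0 0 0.114 0.2;0.278 0.1424 0 0 0 0.114 0.2")

```text
time_s: 13.0
eef_pos: [0.5973, 0.1557, 0.1893]
eef_rot: [-0.0, 0.644, 0.765, -0.001]
wrist_force: [-0.1, -0.0, -0.8]
opening: 0.469
grasp_force: 60.7
```

>>> move_tool(plan="0 0 0 0 0 0 0.2")

```text
time_s: 13.12
eef_pos: [0.5975, 0.1545, 0.1899]
eef_rot: [-0.0, 0.645, 0.764, -0.0]
wrist_force: [-0.6, -0.2, -1.2]
opening: 0.473
grasp_force: 60.7
```

```bash
python3 go.py .5980 .1555 .0605 9.75
```

```text
d [0.0009 0.0007 0.1294] rv [-0.0009  0.0004 -0.0011] t 13.12 pos [0.5975 0.1545 0.1899] op 0.473
```

>>> move_tool(plan="0 0 0.03 0 0 0 0.2;0 0 0.06 0 0 0 0.2;0 0 0.09 0 0 0 0.2;0 0 0.11 0 0 0 0.2;0 0 0.12 0 0 0 0.2;0 0 0.126 0 0 0 0.2;0 0 0.129 0 0 0 0.2;0 0 0.131 0 0 0 0.2;0 0 0.131 0 0 0 0.2;0 0 0.131 0 0 0 0.2")

```text
time_s: 14.38
eef_pos: [0.598, 0.1557, 0.0597]
eef_rot: [0.0, 0.644, 0.765, 0.0]
wrist_force: [0.6, 0.8, -2.3]
opening: 0.475
grasp_force: 60.7
```

```bash
python3 go.py .5980 .1555 .0605 9.75
```

```text
d [-0.0002  0.     -0.0008] rv [ 0.0006  0.0001 -0.0001] t 14.38 pos [0.598  0.1557 0.0597] op 0.475
```

>>> move_tool(plan="0 0 0.001 0 0 0 0.2;0 0 0.001 0 0 0 0.2")

```text
time_s: 14.62
eef_pos: [0.598, 0.1557, 0.0596]
eef_rot: [0.0, 0.644, 0.765, 0.0]
wrist_force: [-3.9, 0.5, 6.7]
opening: 0.474
grasp_force: 61.3
```

Contact. I'll release, rise and move over black.

>>> move_tool(plan="0 0 0 0 0 0 0.6;0 0 0 0 0 0 1;0 0 0 0 0 0 1;0 0 0 0 0 0 1;0 0 -0.02 0 0 0 1;0 0 -0.05 0 0 0 1;0 0 -0.08 0 0 0 1;0 0 -0.11 0 0 0 1;0 0 -0.132 0 0 0 1;0 0 -0.132 0 0 0 1")

```text
time_s: 15.88
eef_pos: [0.5995, 0.1558, 0.194]
eef_rot: [0.002, 0.644, 0.765, 0.002]
wrist_force: [-0.0, -0.1, -0.1]
opening: 1.001
grasp_force: 0.0
```

```bash
python3 go.py .5604 -.2133 .19 16.3
```

```text
d [-0.3572 -0.101   0.0036] rv [ 0.0061  0.001  -0.1144] t 15.88 pos [0.5995 0.1558 0.194 ] op 1.001
```

>>> move_tool(plan="-0.03 -0.009 0 0 0 -0.02 1;-0.08 -0.023 0 0 0 -0.04 1;-0.13 -0.037 0 0 0 -0.06 1;-0.18 -0.051 0 0 0 -0.08 1;-0.23 -0.065 0.003 0 0 -0.1 1;-0.28 -0.079 0.003 0 0 -0.114 1;-0.325 -0.092 0.003 0 0 -0.114 1;-0.348 -0.099 0.003 0 0 -0.114 1;-0.357 -0.101 0.003 0 0 -0.114 1;-0.357 -0.101 0.003 0 0 -0.114 1")

```text
time_s: 17.12
eef_pos: [0.5583, -0.2131, 0.1868]
eef_rot: [-0.001, 0.6, 0.8, 0.0]
wrist_force: [-0.2, 0.3, 0.3]
opening: 0.999
grasp_force: 0.0
```

>>> move_tool(plan="0 0 0 0 0 0 1")

```text
time_s: 17.25
eef_pos: [0.5586, -0.212, 0.187]
eef_rot: [-0.0, 0.599, 0.8, 0.0]
wrist_force: [0.7, 0.5, -0.3]
opening: 1.001
grasp_force: 0.0
```

```bash
python3 go.py .5604 -.2133 .039 16.3
```

Run:
```python
from h import *
import cv2
p,d=optics.camera("top");P=cloud("top",d);z=P[...,2]
m=(z>.1)&(z<.12);m[:,:60]=0;m[:130]=0;m[210:]=0;m[:,225:]=0
n,l,s,c=cv2.connectedComponentsWithStats(m.astype(np.uint8))
for i in range(1,n):
    if s[i,4]>50: q=P[l==i]; print(s[i,4],q.mean(0).round(4),p[l==i].mean(0).round())
```

```text
d [-0.0018  0.0014  0.148 ] rv [-0.0002 -0.0007  0.0007] t 17.25 pos [ 0.5586 -0.212   0.187 ] op 1.001
395 [0.6078 0.0949 0.11  ] [  5. 202. 230.]
410 [0.5979 0.1553 0.1098] [ 72. 158.  43.]
```

Yellow and green are both upright in their wells, on target. Now black.

>>> move_tool(plan="-0.001 0.001 0.04 0 0 0 1;-0.001 0.001 0.08 0 0 0 1;-0.001 0.001 0.11 0 0 0 1;-0.001 0.001 0.135 0 0 0 1;-0.001 0.001 0.149 0 0 0 1;-0.001 0.001 0.149 0 0 0 1;-0.001 0.001 0.149 0 0 0 0.7;-0.001 0.001 0.149 0 0 0 0.4;-0.001 0.001 0.149 0 0 0 0.2;-0.001 0.001 0.149 0 0 0 0.2")

```text
time_s: 18.55
eef_pos: [0.5606, -0.2146, 0.0396]
eef_rot: [0.001, 0.6, 0.8, 0.0]
wrist_force: [-1.9, -0.1, 6.5]
opening: 0.477
grasp_force: 60.6
```

>>> move_tool(plan="0 0 -0.01 0 0 0 0.2;0 0 -0.03 0 0 0 0.2;0 0 -0.06 0 0 0 0.2;0 0 -0.09 0 0 0 0.2;0 0 -0.12 0 0 0 0.2;0 0 -0.14 0 0 0 0.2;0 0 -0.152 0 0 0 0.2;0 0 -0.152 0 0 0 0.2")

```text
time_s: 19.55
eef_pos: [0.5601, -0.2142, 0.191]
eef_rot: [0.001, 0.6, 0.8, 0.0]
wrist_force: [0.2, 0.3, -2.3]
opening: 0.476
grasp_force: 60.7
```

```bash
python3 go.py .5874 .2176 .19 9.75
```

```text
d [0.4068 0.1472 0.0007] rv [0.0008 0.0008 0.1138] t 19.55 pos [ 0.5601 -0.2142  0.191 ] op 0.476
```

>>> move_tool(plan="0.02 0.007 0 0 0 0.02 0.2;0.06 0.022 0 0 0 0.04 0.2;0.11 0.04 0 0 0 0.06 0.2;0.16 0.058 0 0 0 0.08 0.2;0.21 0.076 0 0 0 0.1 0.2;0.26 0.094 0 0 0 0.114 0.2;0.31 0.112 0 0 0 0.114 0.2;0.355 0.128 0 0 0 0.114 0.2;0.39 0.141 0 0 0 0.114 0.2;0.407 0.147 0 0 0 0.114 0.2")

```text
time_s: 20.8
eef_pos: [0.5858, 0.2197, 0.1885]
eef_rot: [-0.001, 0.644, 0.765, -0.001]
wrist_force: [0.7, -0.8, -2.7]
opening: 0.472
grasp_force: 60.8
```

>>> move_tool(plan="0 0 0 0 0 0 0.2;0 0 0 0 0 0 0.2")

```text
time_s: 21.05
eef_pos: [0.5868, 0.2166, 0.1897]
eef_rot: [-0.0, 0.645, 0.764, -0.001]
wrist_force: [0.2, 0.7, -2.3]
opening: 0.479
grasp_force: 60.8
```

```bash
python3 go.py .5874 .2176 .0605 9.75
```

```text
d [0.001  0.0009 0.1292] rv [-0.0011  0.0006 -0.0011] t 21.05 pos [0.5868 0.2166 0.1897] op 0.479
```

>>> move_tool(plan="0 0 0.03 0 0 0 0.2;0 0 0.06 0 0 0 0.2;0 0 0.09 0 0 0 0.2;0 0 0.11 0 0 0 0.2;0 0 0.12 0 0 0 0.2;0 0 0.126 0 0 0 0.2;0 0 0.129 0 0 0 0.2;0 0 0.131 0 0 0 0.2;0 0 0.132 0 0 0 0.2;0 0 0.132 0 0 0 0.2")

```text
time_s: 22.3
eef_pos: [0.5874, 0.2181, 0.0597]
eef_rot: [0.0, 0.644, 0.765, 0.001]
wrist_force: [-2.2, -0.0, 5.9]
opening: 0.474
grasp_force: 61.4
```

>>> move_tool(plan="0 0 0 0 0 0 0.2")

```text
time_s: 22.42
eef_pos: [0.5874, 0.2181, 0.0597]
eef_rot: [0.0, 0.644, 0.765, 0.001]
wrist_force: [-3.1, -0.6, 6.3]
opening: 0.471
grasp_force: 61.4
```

>>> move_tool(plan="0 0 0 0 0 0 0.6;0 0 0 0 0 0 1;0 0 0 0 0 0 1;0 0 0 0 0 0 1;0 0 -0.02 0 0 0 1;0 0 -0.05 0 0 0 1;0 0 -0.08 0 0 0 1;0 0 -0.11 0 0 0 1;0 0 -0.132 0 0 0 1;0 0 -0.132 0 0 0 1")

```text
time_s: 23.68
eef_pos: [0.5886, 0.2182, 0.194]
eef_rot: [0.002, 0.644, 0.765, 0.002]
wrist_force: [-0.4, 0.3, 0.1]
opening: 1.005
grasp_force: 0.0
```

```bash
python3 go.py .5751 -.271 .19 16.3
```

```text
d [-0.4799 -0.0962  0.0035] rv [ 0.0062  0.0004 -0.1144] t 23.68 pos [0.5886 0.2182 0.194 ] op 1.005
```

>>> move_tool(plan="-0.03 -0.006 0 0 0 -0.02 1;-0.08 -0.016 0 0 0 -0.04 1;-0.135 -0.027 0 0 0 -0.06 1;-0.19 -0.038 0 0 0 -0.08 1;-0.245 -0.049 0.003 0 0 -0.1 1;-0.3 -0.06 0.003 0 0 -0.114 1;-0.355 -0.071 0.003 0 0 -0.114 1;-0.41 -0.082 0.003 0 0 -0.114 1;-0.455 -0.091 0.003 0 0 -0.114 1;-0.48 -0.096 0.003 0 0 -0.114 1")

```text
time_s: 24.92
eef_pos: [0.5726, -0.2734, 0.1864]
eef_rot: [-0.001, 0.601, 0.799, -0.0]
wrist_force: [-0.3, 0.5, 0.2]
opening: 0.998
grasp_force: 0.0
```

>>> move_tool(plan="0 0 0 0 0 0 1;0 0 0 0 0 0 1")

```text
time_s: 25.18
eef_pos: [0.5734, -0.27, 0.1868]
eef_rot: [-0.001, 0.6, 0.8, 0.0]
wrist_force: [0.5, 0.0, -1.2]
opening: 1.001
grasp_force: 0.0
```

```bash
python3 go.py .5751 -.271 .039 16.3
```

Run:
```python
from h import *
import cv2
p,d=optics.camera("top");P=cloud("top",d);z=P[...,2]
m=(z>.1)&(z<.12);m[:,:60]=0;m[:130]=0;m[210:]=0;m[:,225:]=0
n,l,s,c=cv2.connectedComponentsWithStats(m.astype(np.uint8))
for i in range(1,n):
    if s[i,4]>50: q=P[l==i]; print(s[i,4],q.mean(0).round(4),p[l==i].mean(0).round())
```

```text
d [-0.0017  0.0013  0.1478] rv [-0.0003 -0.0013  0.0004] t 25.18 pos [ 0.5734 -0.27    0.1868] op 1.001
396 [0.6077 0.0948 0.11  ] [  5. 205. 232.]
407 [0.5979 0.1554 0.1097] [ 74. 162.  44.]
413 [0.5873 0.2173 0.1095] [44. 44. 48.]
```

Three jars are placed correctly. Now red.

>>> move_tool(plan="-0.001 0.001 0.04 0 0 0 1;-0.001 0.001 0.08 0 0 0 1;-0.001 0.001 0.11 0 0 0 1;-0.001 0.001 0.135 0 0 0 1;-0.001 0.001 0.149 0 0 0 1;-0.001 0.001 0.149 0 0 0 1;-0.001 0.001 0.149 0 0 0 0.7;-0.001 0.001 0.149 0 0 0 0.4;-0.001 0.001 0.149 0 0 0 0.2;-0.001 0.001 0.149 0 0 0 0.2")

```text
time_s: 26.48
eef_pos: [0.5755, -0.2728, 0.0397]
eef_rot: [0.001, 0.6, 0.8, -0.0]
wrist_force: [-0.6, -0.7, 5.9]
opening: 0.473
grasp_force: 60.9
```

>>> move_tool(plan="0 0 -0.01 0 0 0 0.2;0 0 -0.03 0 0 0 0.2;0 0 -0.06 0 0 0 0.2;0 0 -0.09 0 0 0 0.2;0 0 -0.12 0 0 0 0.2;0 0 -0.14 0 0 0 0.2;0 0 -0.152 0 0 0 0.2;0 0 -0.152 0 0 0 0.2")

```text
time_s: 27.48
eef_pos: [0.575, -0.2723, 0.191]
eef_rot: [0.001, 0.6, 0.8, 0.0]
wrist_force: [0.5, 0.3, -2.6]
opening: 0.471
grasp_force: 60.8
```

```bash
python3 go.py .5767 .2797 .19 9.75
```

```text
d [0.5294 0.1563 0.0006] rv [0.0008 0.0009 0.1138] t 27.48 pos [ 0.575  -0.2723  0.191 ] op 0.471
```

>>> move_tool(plan="0.02 0.006 0 0 0 0.02 0.2;0.06 0.018 0 0 0 0.04 0.2;0.11 0.032 0 0 0 0.06 0.2;0.16 0.047 0 0 0 0.08 0.2;0.21 0.062 0 0 0 0.1 0.2;0.26 0.077 0 0 0 0.114 0.2;0.31 0.092 0 0 0 0.114 0.2;0.36 0.106 0 0 0 0.114 0.2;0.4 0.118 0 0 0 0.114 0.2;0.42 0.124 0 0 0 0.114 0.2")

```text
time_s: 28.72
eef_pos: [0.5749, 0.1679, 0.1887]
eef_rot: [-0.001, 0.644, 0.765, -0.001]
wrist_force: [-0.4, 0.5, -2.2]
opening: 0.475
grasp_force: 60.8
```

>>> move_tool(plan="0 0 0 0 0 0 0.2;0 0 0 0 0 0 0.2")

```text
time_s: 28.98
eef_pos: [0.576, 0.1646, 0.1897]
eef_rot: [-0.0, 0.645, 0.764, -0.001]
wrist_force: [-0.1, -0.2, -1.8]
opening: 0.477
grasp_force: 60.8
```

```bash
python3 go.py .5767 .2797 .19 9.75
```

```text
d [ 0.1133  0.0201 -0.0004] rv [-0.001   0.0006 -0.0009] t 28.98 pos [0.576  0.1646 0.1897] op 0.477
```

>>> move_tool(plan="0.02 0.003 0 0 0 0 0.2;0.05 0.009 0 0 0 0 0.2;0.08 0.014 0 0 0 0 0.2;0.102 0.018 0 0 0 0 0.2;0.113 0.02 0 0 0 0 0.2;0.113 0.02 0 0 0 0 0.2;0.113 0.02 0 0 0 0 0.2")

```text
time_s: 29.85
eef_pos: [0.5767, 0.2798, 0.1902]
eef_rot: [0.0, 0.645, 0.764, -0.0]
wrist_force: [-0.3, -0.3, -2.1]
opening: 0.472
grasp_force: 60.9
```

```bash
python3 go.py .5767 .2797 .0605 9.75
```

```text
d [-0.     -0.      0.1297] rv [-0.0003  0.0005 -0.0008] t 29.85 pos [0.5767 0.2798 0.1902] op 0.472
```

>>> move_tool(plan="0 0 0.03 0 0 0 0.2;0 0 0.06 0 0 0 0.2;0 0 0.09 0 0 0 0.2;0 0 0.11 0 0 0 0.2;0 0 0.12 0 0 0 0.2;0 0 0.126 0 0 0 0.2;0 0 0.129 0 0 0 0.2;0 0 0.131 0 0 0 0.2;0 0 0.132 0 0 0 0.2;0 0 0.132 0 0 0 0.2")

```text
time_s: 31.1
eef_pos: [0.5772, 0.2808, 0.0597]
eef_rot: [0.0, 0.644, 0.765, 0.001]
wrist_force: [-3.3, -0.3, 5.3]
opening: 0.473
grasp_force: 61.4
```

>>> move_tool(plan="0 0 0 0 0 0 0.2")

```text
time_s: 31.22
eef_pos: [0.5772, 0.2809, 0.0597]
eef_rot: [0.0, 0.644, 0.765, 0.001]
wrist_force: [-3.9, -0.8, 5.9]
opening: 0.472
grasp_force: 61.4
```

>>> move_tool(plan="0 0 0 0 0 0 0.6;0 0 0 0 0 0 1;0 0 0 0 0 0 1;0 0 0 0 0 0 1;0 0 -0.02 0 0 0 1;0 0 -0.05 0 0 0 1;0 0 -0.08 0 0 0 1;0 0 -0.11 0 0 0 1;0 0 -0.14 0 0 0 1;0 0 -0.15 0 0 0 1")

```text
time_s: 32.48
eef_pos: [0.5781, 0.281, 0.2122]
eef_rot: [0.002, 0.644, 0.765, 0.002]
wrist_force: [0.3, 0.4, -0.1]
opening: 0.999
grasp_force: 0.0
```

>>> move_tool(plan="-0.04 -0.02 0 0 0 0 1;-0.08 -0.04 0 0 0 0 1;-0.13 -0.06 0 0 0 0 1;-0.18 -0.08 0 0 0 0 1;-0.23 -0.1 0 0 0 0 1;-0.28 -0.12 0 0 0 0 1;-0.33 -0.13 0 0 0 0 1;-0.37 -0.13 0 0 0 0 1;-0.38 -0.13 0 0 0 0 1;-0.38 -0.13 0 0 0 0 1")

```text
time_s: 33.72
eef_pos: [0.5125, -0.1159, 0.2079]
eef_rot: [-0.001, 0.645, 0.764, 0.0]
wrist_force: [0.4, 0.5, -0.0]
opening: 1.0
grasp_force: 0.0
```

Run:
```python
from h import *
import cv2
p,d=optics.camera("top");P=cloud("top",d);z=P[...,2]
m=(z>.1)&(z<.12);m[:,:60]=0;m[:130]=0;m[210:]=0;m[:,225:]=0
n,l,s,c=cv2.connectedComponentsWithStats(m.astype(np.uint8))
for i in range(1,n):
    if s[i,4]>50: q=P[l==i]; print(s[i,4],q.mean(0).round(4),p[l==i].mean(0).round())
cv2.imwrite("pics/end.png",p)
```

```text
397 [0.6079 0.0948 0.1097] [  5. 188. 220.]
409 [0.5978 0.1554 0.1097] [ 67. 148.  39.]
411 [0.5874 0.2174 0.1096] [40. 40. 43.]
424 [0.5771 0.2796 0.1096] [ 15.  28. 206.]
```

View pics/end.png

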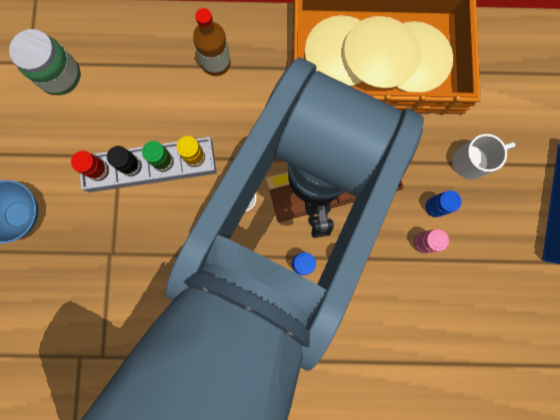

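The steel rack now holds red (88,165), black (122,160), green (157,155) and yellow (190,151) from left to right. All four are upright and within 2 mm of their well centres, and the gripper is clear.

```bash
python3 -c "
from bench import workorder; print(workorder.hand_in())"
```

```text
the job is handed in; nothing more can be done
None
```

I moved all four jars to the steel rack in reverse order (red, black, green, yellow from the robot's left); all were upright and within about 2 mm of their well centres in the last picture, and I handed the job in at about 34 s without seeing the verdict.

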